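# Switch the warming plates over to the dish

## Robot

A 6-joint arm with a two-finger parallel gripper is mounted at the origin on the work surface. World frame = base frame: x ahead of the robot, y to its left, z up, the work surface at z = 0. Lengths are in m, angles in rad, forces in N, time in s.
With the tool pointing down it reaches from about 0.35 to 0.85 m from the base axis. Payload 8.1 kg.
Tool frame: the origin (TCP) lies midway between the tips of the shut fingers; the grasp point (between the pads) lies 19 mm behind it (robot.grip_point_offset is the distance from the TCP to the grasp point, in m); z points along the fingers, y is the line along which they close (so a half turn about z gives the same grasp; the last joint's range is limited). The gripper opens to 93 mm and grips with 3 to 60 N. Pads are 15 mm wide; open, the fingers measure 128 mm over their backs; the gripper's body (75 mm by 188 mm) begins 65 mm behind the grasp point.
Start: joints at [1.079, 0.13, 1.488, -0, 1.523, -0.085], TCP at [0.237, 0.551, 0.219] pointing down, gripper open.
Joint ranges: [-2.96, 2.96], [-0.89, 2.26], [0.02, 2.5], [-1.34, 4.48], [0, 2.73], [-2.66, 2.66]. Speed limits (rad/s): [2.39, 2.39, 2.79, 3.14, 3.14, 3.14].

## Interface

Orientations are given as a rotation vector (axis times angle).
In Python, from plant import robot, read_camera, job gives the robot as it stands.
- The arm moves only by the shell command python3 -m inch 'ROWS' [FORCE]. ROWS is JSON, one flat list of numbers, 5 for each row, row after row: the shift along the world's x, y, z in mm, then the turn about the world's z in degrees, then the opening in per cent of the stroke, from 0 (shut) to 100 (fully open). In form: [dx, dy, dz, yaw, hand, dx, dy, dz, yaw, hand, ...]. A call has 1 to 10 rows; each row is the pose to reach, as a shift and turn from the pose commanded when the call began; what a row does not reach only later rows make up. A row lasts 1/12 s, in which the tool goes at most 41.7 mm and 7.16 degrees, less where a joint would pass 70% of its speed; a pose out of reach is approached as far as the arm can. A call with a gripper value outside its range is refused whole. The fingers move at their own pace and stop on an object; FORCE is the grip in N (left out, the last holds). Time passes only in rows, so rows that repeat a pose let the fingers close. It gives the time, the measured TCP pose, the force, the opening and the grip force at its end, in the units of the state.
- robot.read_state(): the state, without advancing time (a new reading comes with each control period).
- read_camera(name): name is "side" or "top" or "wrist"; returns a dict with "image" (400x640x3 uint8, blue, green, red), "K" (3x3 intrinsics, pixels), "extrinsics" (4x4, takes a point from world to camera coordinates); the wrist camera has in their place "mount" (4x4, takes a point from camera to tool coordinates, whose origin is the TCP and whose axes are the flange's). Camera axes: x right, y down, z forward; pixel columns grow to the right and rows downward; lengths in m; the calibration is good to about 2 mm. A picture is of the moment at which its call begins: read the wrist's pose just before it. There is no depth.
- job.close_job(): hands the job in; it is judged then, once.
The state is a dict: "t": time; "q": joint angles; "dq": joint speeds; "joint_torque": joint torques, N m; "tool_pos": TCP position; "orientation": TCP orientation; "force": force on the tool from outside, world axes, zero at the start; "wrist_torque": the same for the moment, N m; "opening": finger opening in m; "gripper_force": force on a finger pad.
Only numpy, scipy, OpenCV 4.12 (cv2) and the standard library are available. Lean on these libraries where they do the work, as an engineer would, in place of code of your own. Each camera call takes 0.05 s, during which the arm holds its last target. There are 200 camera calls.

## Task

One warming plate has been left on with nothing on it, while the one under the covered dish is off. With a fingertip, push the toggle lever of the empty plate over to off (the black dot) first, and only then push the lever of the plate under the dish over to on (the orange dot), so that both snap fully across and stay. Leave the dish, mug, jar and pepper mill standing where they are.

Things in the scene. Friction and masses are not known exactly. Their poses are not given: they have to be found in the camera images.
- plate_empty: white warming plate with nothing on it, fixed, 240 (x) by 220 (y) by 40 mm; black heating disc, diameter 144, top 50 mm up, centre at x = +35 mm; grey control strip along the -x edge (nearer the robot) with the toggle lever at x = -86, y = 0, an orange dot (ON) at y = -58 and a black dot (OFF) at y = +58 mm. Origin: centre of the underside; x from strip to disc, z up. Both plates look alike
- plate_dish: white warming plate with the covered dish on its disc, fixed, 240 (x) by 220 (y) by 40 mm; black heating disc, diameter 144, top 50 mm up, centre at x = +35 mm; grey control strip along the -x edge (nearer the robot) with the toggle lever at x = -86, y = 0, an orange dot (ON) at y = -58 and a black dot (OFF) at y = +58 mm. Origin: centre of the underside; x from strip to disc, z up. Both plates look alike
- lever_empty_pivot (a point): pivot of the lever of the empty plate, on its control strip, 45 mm above the counter (strip 41 mm, switch collar round the pivot 48 mm high, 26 mm along x by 34 mm along y); the lever swings in the plate's y-z plane
- lever_empty_tip (a point): centre of the blue ball (diameter 22 mm) at the end of the lever of the empty plate; the lever is a 9 mm steel rod, 50 mm from pivot to ball centre. The ball centre is about 89 mm above the counter and 24 mm to one side of the pivot at either stop, 95 mm high when upright
- lever_dish_pivot (a point): pivot of the lever of the dish's plate, on its control strip, 45 mm above the counter (strip 41 mm, switch collar round the pivot 48 mm high, 26 mm along x by 34 mm along y); the lever swings in the plate's y-z plane
- lever_dish_tip (a point): centre of the blue ball (diameter 22 mm) at the end of the lever of the dish's plate; the lever is a 9 mm steel rod, 50 mm from pivot to ball centre. The ball centre is about 89 mm above the counter and 24 mm to one side of the pivot at either stop, 95 mm high when upright
- lever_empty (a joint): toggle lever of the empty plate, rad: 0 = OFF, leaning to the plate's +y (black dot); 1.0 = ON, leaning to its -y (orange dot); 0.5 upright. Starts ON. Over-centre spring: about 3 N sideways at the ball starts it, less near the middle; past 0.5 it snaps to the other stop by itself and stays
- lever_dish (a joint): toggle lever of the dish's plate, rad: 0 = OFF, leaning to the plate's +y (black dot); 1.0 = ON, leaning to its -y (orange dot); 0.5 upright. Starts OFF. Over-centre spring: about 3 N sideways at the ball starts it, less near the middle; past 0.5 it snaps to the other stop by itself and stays
- dish: small round covered dish, white with a blue lid and knob, diameter 122 mm, 66 mm high, loose on the heating disc of its plate; origin: centre of its underside. Not to be moved
- mug: white mug, diameter about 76 mm, 85 mm high, handle to its +y, loose on the counter nearer the robot than the plates; origin: centre of its underside. Not to be moved
- jar: white jar with a wooden cap, diameter 76 mm, 110 mm high, loose on the counter at the right of the plates; origin: centre of its underside. Not to be moved
- mill: dark wooden pepper mill, diameter 56 mm, 152 mm high, loose on the counter at the left of the plates; origin: centre of its underside. Not to be moved

How it is judged:
On the way, in this order (a step that is already met when the one before it is completed fails the run):
1. the empty plate's lever has snapped to off while the dish's plate is still off (value of joint lever_empty below 0.15 rad and value of joint lever_dish below 0.3 rad), for 0.2 s.
2. the lever of the dish's plate has snapped to on while the empty plate stays off (value of joint lever_dish above 0.85 rad and value of joint lever_empty below 0.15 rad), for 0.2 s.
At the end, for the whole second after the job is handed in: The empty plate's lever rests at off (joint below 0.15 rad), the lever of the dish's plate rests at on (joint above 0.85 rad), and the dish, mug, jar and mill stand upright and at rest within 20 mm of where they began (all of step 2 and distance of each of dish, mug, jar, mill from where it was at the start of the episode below 0.02 m and angle between each of dish, mug, jar, mill's own z axis and vertical below 0.1 rad and linear speed of each of dish, mug, jar, mill below 0.02 m/s); the robot touches nothing.
It fails at once if the covered dish is lifted, shifted by more than 20 mm or tipped (distance of dish from where it was at the start of the episode above 0.02 m or angle between dish's own z axis and vertical above 0.25 rad).
It fails at once if the mug is lifted, shifted by more than 20 mm or tipped (distance of mug from where it was at the start of the episode above 0.02 m or angle between mug's own z axis and vertical above 0.25 rad).
It fails at once if the jar is lifted, shifted by more than 20 mm or tipped (distance of jar from where it was at the start of the episode above 0.02 m or angle between jar's own z axis and vertical above 0.25 rad).
It fails at once if the pepper mill is lifted, shifted by more than 20 mm or tipped (distance of mill from where it was at the start of the episode above 0.02 m or angle between mill's own z axis and vertical above 0.25 rad).
It fails at once if the dish's plate is switched on while the empty plate is still on (value of joint each of lever_dish, lever_empty above 0.7 rad).
It also fails if it takes over 48 s, if anything falls off the work surface, if the arm or the gripper's body presses on something with over 40 N, if the wrist force passes 120 N, or if a joint passes its speed limit or range.

## Working session

There is one attempt and no reset: what is moved stays moved. The work goes in short steps, Python scripts to look and compute and a shell command to move; the robot and the scene stay as the last step left them, time stands still between calls to the robot, and variables do not carry over. Pictures are saved under pics/ and viewed, at most 10 in all, crops included, and the job is handed in when it is done.

```bash
mkdir -p pics; python3 - <<'E'
from plant import robot, read_camera
import cv2
for n in ("top","side"):
    c=read_camera(n); cv2.imwrite(f"pics/{n}0.png",c["image"]); print(n,c["K"].tolist(),c["extrinsics"].round(4).tolist())
s=robot.read_state(); print(s["t"],s["tool_pos"],s["orientation"],s["opening"])
E
```

```text
top [[485.11253543043057, 0.0, 323.1541613357094], [0.0, 485.11253543043057, 190.695281479629], [0.0, 0.0, 1.0]] [[0.0168, -0.9999, -0.0001, -0.015], [-0.9891, -0.0166, -0.1466, 0.5422], [0.1466, 0.0026, -0.9892, 1.5567], [0.0, 0.0, 0.0, 1.0]]
side [[511.12016319385503, 0.0, 322.1332192387414], [0.0, 511.12016319385503, 208.51375190798763], [0.0, 0.0, 1.0]] [[0.7949, -0.6068, -0.0017, -0.4421], [-0.3066, -0.3992, -0.8641, 0.2349], [0.5236, 0.6874, -0.5033, 1.0942], [0.0, 0.0, 0.0, 1.0]]
0.1 [0.23713634 0.55061244 0.21771871] [-6.34480813e-01 -3.07637012e+00  2.40369462e-03] 0.09344560491549041
```

View pics/top0.png

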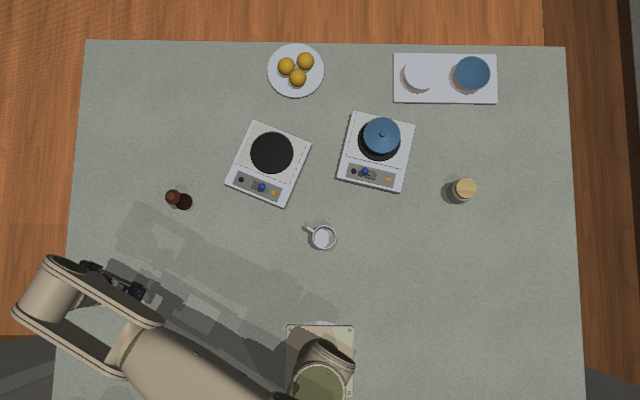

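View pics/side0.png

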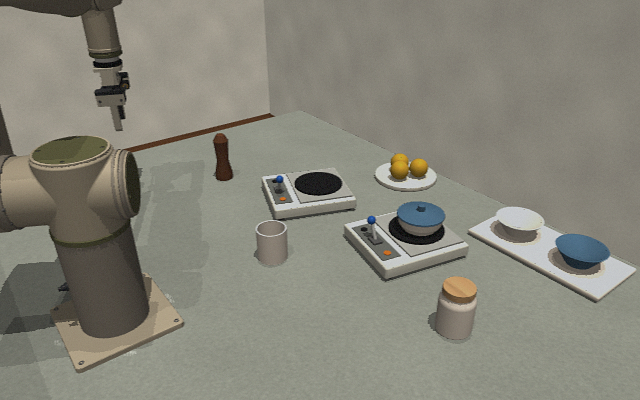

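The top view shows the empty plate's ball at about (262,187), with the black dot at (241,180) and orange at (274,192). The dish plate's ball is at (365,171), with dots at (354,171) and (389,179). In the side view the balls are at (280,179) and (371,220), and the mug sits near (272,243).

```bash
cat > h.py <<'E'
import numpy as np, cv2
from plant import robot, read_camera
def ray(c,uv):
    K,T=c["K"],c["extrinsics"]; R=T[:3,:3]; o=-R.T@T[:3,3]
    return o,R.T@np.linalg.inv(K)@np.array([*uv,1.])
def atz(c,uv,z):
    o,d=ray(c,uv); return o+d*(z-o[2])/d[2]
def cen(img,guess,kind,r=9):
    u,v=guess; h=cv2.cvtColor(img,cv2.COLOR_BGR2HSV).astype(int)
    H,S,V=h[...,0],h[...,1],h[...,2]
    m={'blue':(H>105)&(H<125)&(S>150)&(V>50),'orange':(H>5)&(H<22)&(S>130)}[kind]
    yy,xx=np.mgrid[:400,:640]; m=m&(abs(xx-u)<=r)&(abs(yy-v)<=r)
    return (xx[m].mean(),yy[m].mean(),m.sum()) if m.any() else None
E
python3 - <<'E'
from h import *
from scipy.optimize import least_squares
t,s=read_camera("top"),read_camera("side")
P=lambda c,p:(lambda q:(c["K"]@q)[:2]/q[2])(c["extrinsics"][:3,:3]@p+c["extrinsics"][:3,3])
for n,a,b,oa,ob in (("empty",(262,187),(280,179),(274,192),(282,199)),("dish",(365,171),(371,220),(389,179),(388,253))):
    A,B,OA,OB=cen(t["image"],a,'blue',7),cen(s["image"],b,'blue',7),cen(t["image"],oa,'orange',6),cen(s["image"],ob,'orange',7)
    tri=lambda a,b:least_squares(lambda p:np.r_[P(t,p)-a[:2],P(s,p)-b[:2]],[.6,0,.1])
    ball=tri(A,B); print(n,A,B,OA,OB); print(" ball",ball.x.round(4),ball.fun.round(2))
    o=tri(OA,OB); print(" orange",o.x.round(4),o.fun.round(2),atz(t,OA[:2],.041).round(4))
for n,uv,z in (("mugtop",(322,237),.085),("mill",(173,197),.15),("jar",(465,189),.11)): print(n,atz(t,uv,z).round(3))
for n,uv in (("Eblack",(241,180)),("Dblack",(354,171))): print(n,atz(t,uv,.041).round(4))
for n,g in (("a",t["image"][95:215,215:425]),): cv2.imwrite("pics/crop.png",cv2.resize(g,None,fx=3.8,fy=3.8,interpolation=cv2.INTER_CUBIC))
from scipy.spatial.transform import Rotation as R
print(R.from_rotvec(robot.read_state()["orientation"]).as_matrix().round(3))
E
```

```text
empty (np.float64(261.5483870967742), np.float64(186.41935483870967), np.int64(31)) (np.float64(279.0), np.float64(179.0), np.int64(37)) (np.float64(273.0952380952381), np.float64(192.57142857142858), np.int64(21)) (np.float64(282.42105263157896), np.float64(198.42105263157896), np.int64(19))
 ball [0.546  0.1909 0.088 ] [ 0.06 -0.09 -0.1   0.01]
 orange [0.5335 0.158  0.0429] [ 0.11 -0.18 -0.18  0.02] [0.5332 0.1586 0.041 ]
dish (np.float64(364.44444444444446), np.float64(170.59259259259258), np.int64(27)) (np.float64(370.9574468085106), np.float64(219.68085106382978), np.int64(47)) (np.float64(387.55555555555554), np.float64(178.88888888888889), np.int64(18)) (np.float64(386.8965517241379), np.float64(252.13793103448276), np.int64(29))
 ball [ 0.6032 -0.1379  0.0894] [ 0.17 -0.22 -0.21  0.04]
 orange [ 0.5854 -0.2179  0.0434] [ 0.14 -0.19 -0.17  0.03] [ 0.5852 -0.2178  0.041 ]
mugtop [ 0.388 -0.005  0.085]
mill [0.499 0.452 0.15 ]
jar [ 0.545 -0.452  0.11 ]
Eblack [0.5733 0.2658 0.041 ]
Dblack [ 0.6098 -0.1068  0.041 ]
[[-0.918  0.396 -0.001]
 [ 0.396  0.918 -0.001]
 [ 0.    -0.001 -1.   ]]
```

View pics/crop.png

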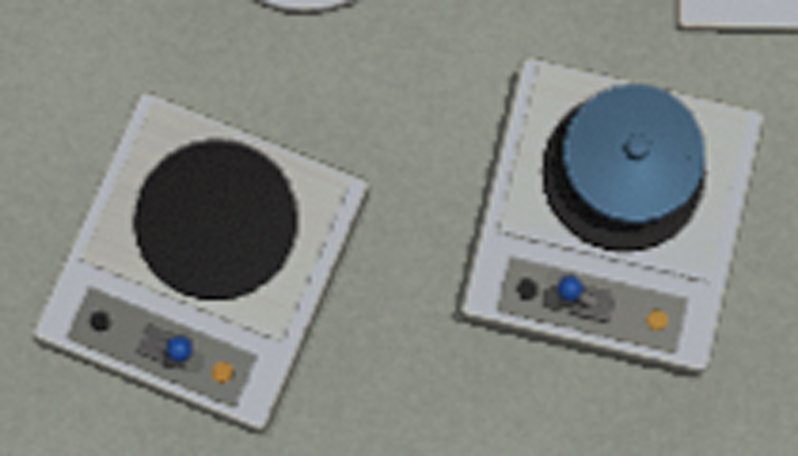

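Plate +y directions: empty (.348,.937), pivot (.553,.212); dish (.215,.977), pivot (.598,-.162). First I travel high with the fingers shut to the -y side of the empty plate's lever.

```bash
python3 -m inch '[288,-414,0,3,0,288,-414,0,3,0,288,-414,0,3,0,288,-414,0,3,0,288,-414,0,3,0,288,-414,0,3,0,288,-414,0,3,0,288,-414,0,3,0,288,-414,0,3,0,288,-414,0,3,0]'
```

```text
t: 1.03
tool_pos: [0.476, 0.2071, 0.2187]
orientation: [0.554, 3.092, 0.0]
force: [0.6, 0.7, 0.1]
opening: 0.0309
gripper_force: 0.0
```

```bash
python3 -m inch '[48,-69,0,0,0,48,-69,0,0,0,48,-69,0,0,0,48,-69,-40,0,0,48,-69,-80,0,0,48,-69,-100,0,0,48,-69,-100,0,0,48,-69,-100,0,0]'; python3 - <<'E'
from h import *
s=robot.read_state(); print(s["tool_pos"],s["force"],s["opening"])
c=read_camera("wrist"); cv2.imwrite("pics/w1.png",c["image"])
E
```

```text
t: 1.7
tool_pos: [0.5221, 0.14, 0.1176]
orientation: [-0.553, -3.089, 0.002]
force: [-0.7, -0.0, 0.9]
opening: 0.0003
gripper_force: 0.0
[0.52210215 0.1399722  0.11763875] [-0.67993726 -0.04078423  0.86110709] 0.0002780404412031255
```

View pics/w1.png

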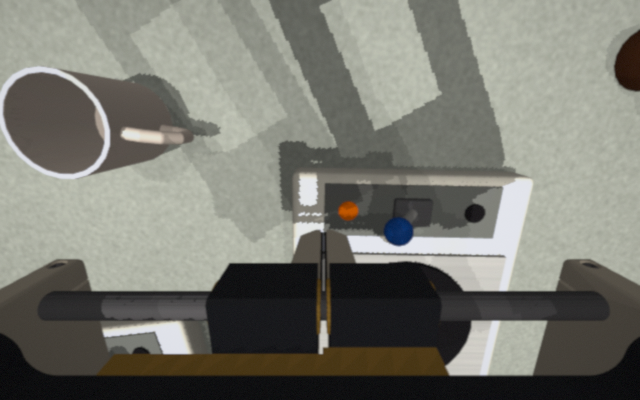

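The wrist view shows the shut tip at (323,235) and the ball at (398,231), in line along the plate's y. Next I lower, push and back off.

```bash
python3 -m inch '[3,-1,-20,0,0,3,-1,-38,0,0,3,-1,-38,0,0,7,9,-38,0,0,12,22,-38,0,0,16,35,-38,0,0,20,44,-38,0,0,24,54,-38,0,0,26,60,-38,0,0,26,60,-38,0,0]'; python3 - <<'E'
from h import *
c=read_camera("wrist"); cv2.imwrite("pics/w2.png",c["image"])
E
```

```text
t: 2.58
tool_pos: [0.5502, 0.2023, 0.0815]
orientation: [0.551, 3.092, 0.002]
force: [-0.6, 0.1, -0.8]
opening: 0.0006
gripper_force: 0.0
```

View pics/w2.png

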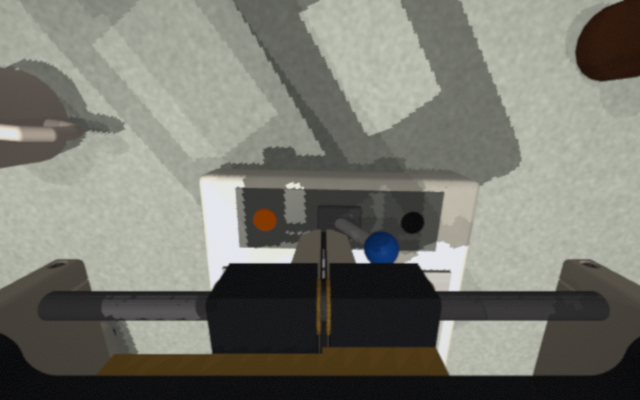

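The lever now leans to the black dot: ball at (381,249), dot at (412,222). I back off, lift and move over to the dish plate's +y side.

```bash
python3 -m inch '[-8,-22,0,0,0,-8,-22,20,0,0,-8,-22,60,0,0,-8,-22,90,0,0,10,-60,100,4,0,24,-95,100,8,0,38,-130,100,8,0,46,-165,100,8,0,54,-205,100,8,0,60,-245,100,8,0]'
python3 -m inch '[3,-35,0,0,0,4,-41,0,0,0,4,-41,-30,0,0,4,-41,-60,0,0,4,-41,-60,0,0,4,-41,-60,0,0]'
python3 - <<'E'
from h import *
s=robot.read_state(); print(s["t"],s["tool_pos"],s["orientation"])
c=read_camera("wrist"); cv2.imwrite("pics/w3.png",c["image"])
E
```

```text
t: 3.47
tool_pos: [0.6093, -0.0467, 0.1804]
orientation: [-0.336, -3.123, -0.0]
force: [0.0, -0.3, -0.3]
opening: 0.0011
gripper_force: 0.0
t: 3.97
tool_pos: [0.6112, -0.0852, 0.1185]
orientation: [-0.336, -3.118, -0.001]
force: [0.9, -0.8, 0.9]
opening: 0.0007
gripper_force: 0.0
3.9667 [ 0.61116134 -0.08520553  0.11846214] [-3.36041405e-01 -3.11797285e+00 -1.18630707e-03]
```

View pics/w3.png

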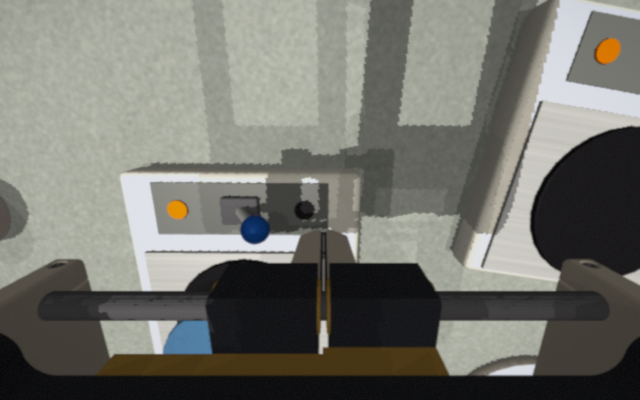

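The lever leans to the black dot: ball at (255,229), in line with the tip at (323,235). I lower and push toward -y.

```bash
python3 -m inch '[3,0,-20,0,0,3,0,-38,0,0,3,0,-38,0,0,1,-10,-38,0,0,-2,-23,-38,0,0,-5,-36,-38,0,0,-7,-46,-38,0,0,-9,-55,-38,0,0,-11,-62,-38,0,0,-11,-62,-38,0,0]'; python3 - <<'E'
from h import *
c=read_camera("wrist"); cv2.imwrite("pics/w4.png",c["image"])
E
```

```text
t: 4.85
tool_pos: [0.6032, -0.151, 0.0855]
orientation: [0.339, 3.119, -0.003]
force: [-0.1, 0.3, -0.6]
opening: 0.0003
gripper_force: 0.0
```

View pics/w4.png

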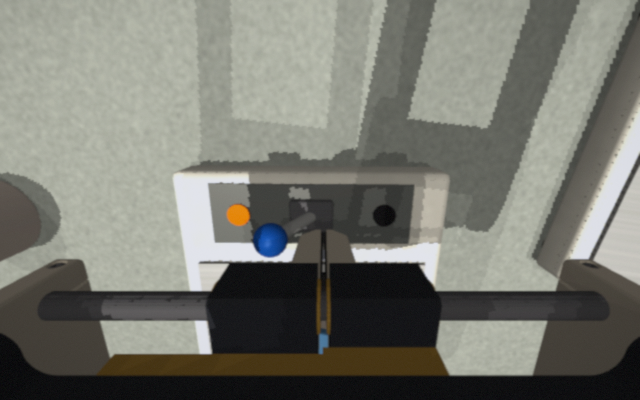

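The dish plate's lever has snapped toward the orange dot: ball at (270,240), dot at (237,215). I back off, lift clear and check.

```bash
python3 -m inch '[5,22,0,0,0,5,22,20,0,0,5,22,60,0,0,0,40,100,0,0,-30,70,140,0,0,-60,90,150,0,0,-90,110,150,0,0,-120,120,150,0,0,-120,120,150,0,0,-120,120,150,0,0]'; python3 - <<'E'
from h import *
a,b=read_camera("top")["image"],read_camera("side")["image"]
cv2.imwrite("pics/end.png",np.hstack([cv2.resize(a[80:260,150:500],(400,206)),cv2.resize(b[100:350,180:500],(400,312))[:206]]) if 0 else np.vstack([cv2.resize(a[80:260,150:500],(560,288)),cv2.resize(b[110:350,190:490],(560,300))[:300]]))
E
```

```text
t: 5.73
tool_pos: [0.4809, -0.0274, 0.2328]
orientation: [0.335, 3.123, -0.0]
force: [1.4, 0.1, -0.5]
opening: 0.0004
gripper_force: 0.0
```

View pics/end.png

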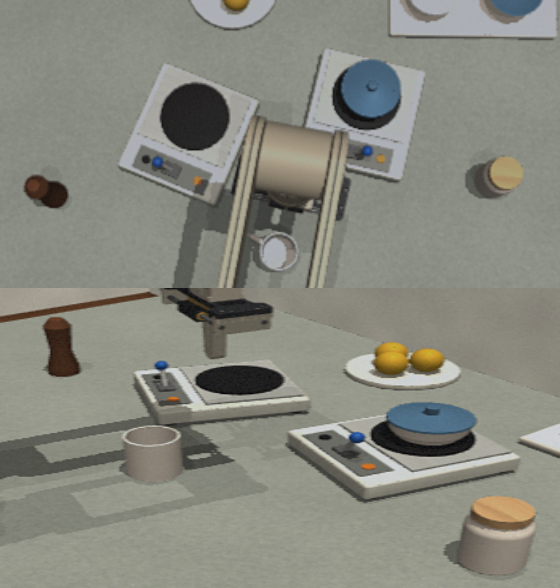

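The empty plate's ball (157,162) leans to black and the dish plate's ball (368,151) leans to orange. All the other objects are where they were, and the arm is clear.

```bash
python3 -m inch '[0,0,0,0,0,0,0,0,0,0,0,0,0,0,0]' && python3 -c "from plant import job; print(job.close_job())"
```

```text
t: 6.08
tool_pos: [0.483, -0.0285, 0.2324]
orientation: [-0.338, -3.123, 0.0]
force: [-0.2, 0.1, 0.5]
opening: 0.0006
gripper_force: 0.0
the job is handed in; nothing more can be done
None
```

I pushed the empty plate's lever to off, then the dish plate's lever to on; the last pictures show both fully across, the dish, mug, jar and mill still standing in place and the arm clear, and I handed the job in at about 6 s (no verdict was returned).

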